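# Load the round blank and index the slide

### The arm

A 7-joint arm with a two-finger parallel gripper is mounted at the origin on the work surface. World frame = base frame: x ahead of the robot, y to its left, z up, the work surface at z = 0. Lengths are in m, angles in degrees, forces in N, time in s.
With the tool pointing down it reaches from about 0.425 to 1.025 m from the base axis. Payload 9.4 kg.
Tool frame: the origin (TCP) lies midway between the tips of the shut fingers; the grasp point (between the pads) lies 19 mm behind it (r.hold_point_z is the distance from the TCP to the grasp point, in m); z points along the fingers, x is the direction in which the jaws open and shut, and the axes are right-handed (so a half turn about z gives the same grasp; the last joint's range is limited). The gripper opens to 93 mm and grips with 3 to 60 N. Pads are 15 mm wide; open, the fingers measure 128 mm over their backs; the gripper's body (75 mm by 188 mm) begins 65 mm behind the grasp point.
Start: joints at [60.98, 34.337, -0.143, 91.639, 0.103, 54.024, -4.572], TCP at [0.302, -0.659, 0.219] pointing down, gripper open.
Joint ranges: [-147.43, 147.43], [-19.82, 112.94], [-74.19, 73.91], [6.32, 146.72], [-59.91, 239.91], [6.04, 106.73], [-150.56, 150.56]. Speed limits (degrees/s): [127.2, 127.2, 172.46, 172.46, 180, 180, 180].

### API

Orientations are given as [roll, pitch, yaw] about the fixed x, y, z axes, in that order (R = Rz(yaw) Ry(pitch) Rx(roll)).
In Python, from rig import r gives the robot as it stands.
- The arm moves only by the shell command python3 -m pendant 'ROWS' [FORCE]. ROWS is JSON, a list of rows, each an object of numbers: "gripper": the opening, from 0 (shut) to 1 (fully open); "tx", "ty", "tz": the shift along the tool's x, y, z in mm; "ax", "ay", "az": the turn, a rotation vector about the tool's x, y, z in degrees. A call has 1 to 12 rows; each row shifts and turns the commanded pose from where the row before left it, along the tool's axes as they then stand; what a row does not reach is not made up. A row lasts 1/10 s, in which the tool goes at most 50 mm and 8.59 degrees, less where a joint would pass 70% of its speed; a pose out of reach is approached as far as the arm can. A call with a gripper value outside its range is refused whole. The fingers move at their own pace and stop on an object; FORCE is the grip in N (left out, the last holds). Time passes only in rows, so rows that do not move let the fingers close. It gives the time, the measured TCP pose, the force and the opening at its end, in the units of the state.
- r.sense(): the state, without advancing time (a new reading comes with each control period).
- r.capture(name): name is "scene" or "side" or "wrist"; returns a dict with "color" (384x512x3 uint8, red, green, blue), "range_z" (384x512 float32, m along the optical axis (not along the pixel's ray), 0 where there is no reading), "intrinsics" (3x3 intrinsics, pixels), "rvec" (rotation vector, rad) and "tvec" (3), from world to camera coordinates, as OpenCV has them. Camera axes: x right, y down, z forward; pixel columns grow to the right and rows downward; lengths in m; the calibration is good to about 2 mm. A picture is of the moment at which its call begins.
- r.job_done(): hands the job in, once; it reports no verdict.
The state is a dict: "time_s": time; "joint_pos": joint angles; "joint_vel": joint speeds; "tau": joint torques, N m; "position": TCP position; "orientation": TCP orientation; "ft_force": force on the tool from outside, world axes, zero at the start; "moment": the same for the moment, N m; "opening": finger opening in m.
Only numpy, scipy, OpenCV 4.12 (cv2) and the standard library are available. Lean on these libraries where they do the work, as an engineer would, in place of code of your own. Each camera call takes 0.05 s, during which the arm holds its last target.

### The job

Lower the round blank into the round cavity of the slide so that it lies flat on the cavity floor, without dropping it, and let go of it. Then pull up the lock plunger's knob, move the slide on to the next hole of the ladder bar in front of it, let the pin go fully home in that hole, and finish still holding the plunger's knob with the pin engaged, blank still seated. Leave the square blank, the can, the mallet and the screwdriver where they are.

Things in the scene. Friction and masses are not known exactly. Their poses are not given: they have to be found in the camera images.
- fixture: Fixed indexing fixture, 128 x 380 mm, guide rails 40 mm high, placed and turned differently each time. z up, +y is the way the slide must go, origin on the bench under its centre line. On that line lies a steel ladder bar with three 14 mm holes, 50 mm apart, at y = 20, 70, 120 mm. The pin starts in the first; the next is at y = 70 mm.
- round_cavity (a point): Centre of the floor of the round cavity (diameter 64 mm, 6 mm deep, floor 49 mm above the bench) in the slide; moves with the slide. It lies 75 mm from the plunger's axis, towards the fixture's -y.
- round_blank_center (a point): Centre (half-way up) of the round blank, a loose steel flange 60 mm in diameter and 6 mm thick with a plain round stub 24 mm in diameter and 30 mm tall upright in its middle; 36 mm high in all, so this point is 18 mm above its underside. Mass 0.11 to 0.23 kg. Stands on the bench, stub up; grasp it by the stub.
- square_blank_center (a point): Centre (half-way up) of the square blank, not to be moved: the same stub on a square flange 52 x 52 x 6 mm. The two blanks may change places.
- plunger_knob (a point): Centre of the lock plunger's black round knob, 30 mm in diameter and 26 mm tall, vertical axis; at rest 104 mm above the bench (49 mm above the slide). Under it is a thin stem, then a fixed boss 26 mm in diameter that reaches 20 mm above the slide. The knob pulls straight up.
- plunger (a joint): Lift of the lock plunger, m: 0 = 10 mm pin fully down, 12 mm deep in a hole; above 0.012 it is clear of the bar and the slide is free; 0.024 = upper stop. A spring pulls it down with 5 N at 0, 8 N at the stop. Between holes the round-nosed pin rests on the bar (0.012) and drops in at a hole.
- slide (a joint): Travel of the slide in m along the fixture's +y: 0 = pin over the first hole (start), 0.05 = over the next hole, 0.10 = over the last; stops at -0.003 and 0.103. Rubs with about 1.5 N. The slide is moved by the plunger's knob, which it carries along.
- square_cavity (a point): Centre of the floor of the square cavity (56 mm, 6 mm deep), not used. The slide is an aluminium block 90 mm wide and 230 mm long between the rails, its top 55 mm above the bench; from its -y end (fixture's axes) it carries the square cavity, the round cavity and the lock plunger.
- next_hole (a point): Centre of the mouth of the next hole in the ladder bar, on the bar's top, 26 mm above the bench; fixed to the fixture.
- plunger_can: Red metal can with a dish on a stem, 142 mm in diameter, 166 mm high, origin under its centre, standing on the bench; not to be moved.
- mallet_grip (a point): Mallet lying on the bench, point on its handle; not to be moved.
- screwdriver_grip (a point): Screwdriver lying on the bench, point on its handle; not to be moved.
Things that resemble listed ones, but are neither listed nor needed, are in the scene too. Leave any pink look-alike of the part that bears round_blank_center alone.

How it is judged:
By the outcome, as a careful person would: the job done as asked, in the order asked, and still so for the second after the job is handed in, while the arm keeps its last pose, push and grip.
It also fails if it takes over 48 s, if anything falls off the work surface, if the arm or the gripper's body presses on something with over 40 N, if the wrist force passes 120 N, or if a joint passes its speed limit or range.

## Working session

There is one attempt and no reset: what is moved stays moved. The work goes in short steps, Python scripts to look and compute and a shell command to move; the robot and the scene stay as the last step left them, time stands still between calls to the robot, and variables do not carry over. Pictures are saved under pics/ and viewed, and the job is handed in when it is done.

```bash
ls; mkdir -p pics; cat > h.py <<'E'
import numpy as np, cv2, json
from rig import r
def cap(n,save=None):
    c=r.capture(n)
    if save: cv2.imwrite('pics/'+save+'.png',c['color'][:,:,::-1])
    np.savez('/tmp/%s.npz'%(save or n),**c)
    return c
def load(n): return dict(np.load('/tmp/%s.npz'%n))
def cloud(c):
    z=c['range_z'];K=c['intrinsics'];h,w=z.shape
    u,v=np.meshgrid(np.arange(w),np.arange(h))
    P=np.stack([(u-K[0,2])/K[0,0]*z,(v-K[1,2])/K[1,1]*z,z],-1)
    R=cv2.Rodrigues(np.array(c['rvec'],float))[0]
    W=(P-np.array(c['tvec']).ravel())@R
    W[z<=0]=np.nan
    return W
def crop(n,u0,v0,u1,v1,s,out):
    c=load(n)['color'][v0:v1,u0:u1,::-1]
    cv2.imwrite('pics/'+out+'.png',cv2.resize(c,None,fx=s,fy=s,interpolation=cv2.INTER_CUBIC))
def st():
    s=r.sense()
    for k in ['time_s','position','orientation','ft_force','opening']: print(k,np.round(s[k],4))
E
python3 - <<'E'
from h import *
for n in ['scene','side','wrist']: cap(n,n+'0')
st()
a=[cv2.imread('pics/%s0.png'%n) for n in ['scene','side','wrist']]
E
```

```text
pics
time_s 0.15
position [ 0.302  -0.6587  0.218 ]
orientation [ 1.79994e+02  6.59000e-02 -6.53694e+01]
ft_force [-0.5659 -0.7786  0.2911]
opening 0.0929
```

View pics/scene0.png

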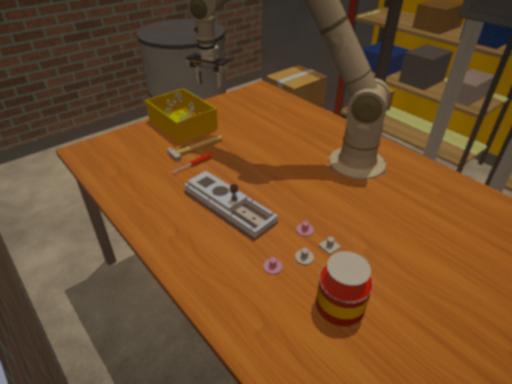

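View pics/side0.png

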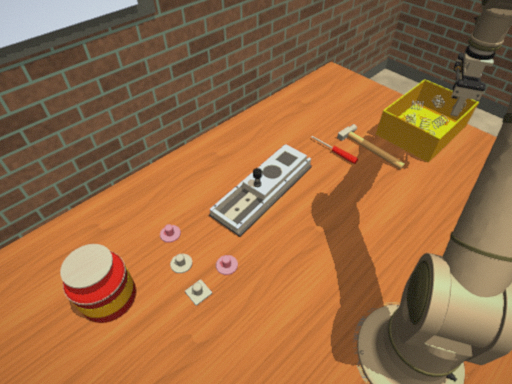

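View pics/wrist0.png

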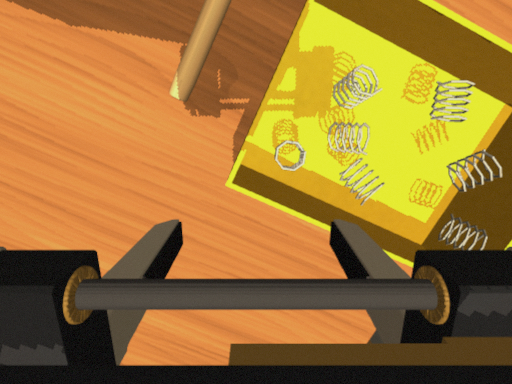

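Scene view: a ladder fixture in the middle, pink and white blanks near the can. Candidates in the side view are white round (181,262), white square (198,291) and pink round (170,233) and (228,264). By the description the target is the white round one. I'll check it in a close crop.

```bash
python3 - <<'E'
from h import *
crop('side0',150,210,250,310,5,'c1')
crop('side0',200,140,320,240,6,'c2')
W=cloud(load('side0'));S=cloud(load('scene0'))
c=load('side0')
print(c['intrinsics'])
for p in [(181,262),(198,291),(170,231),(228,262),(257,172),(272,171),(287,158),(95,255)]: print(p,W[p[1],p[0]].round(4))
for p in [(304,255),(330,244),(234,187),(221,192)]: print(p,S[p[1],p[0]].round(4))
E
```

```text
[[358.67905104   0.         258.14075159]
 [  0.         358.67905104 190.85898439]
 [  0.           0.           1.        ]]
(181, 262) [0.5585 0.2417 0.0244]
(198, 291) [0.4578 0.2611 0.0264]
(170, 231) [0.6619 0.2048 0.0286]
(228, 262) [0.4648 0.1528 0.0332]
(257, 172) [ 0.593  -0.0803  0.121 ]
(272, 171) [ 0.6131 -0.1678  0.0494]
(287, 158) [ 0.6194 -0.2466  0.0518]
(95, 255) [0.6276 0.4065 0.1666]
(304, 255) [0.5803 0.2468 0.0224]
(330, 244) [0.4805 0.2677 0.0223]
(234, 187) [ 0.6073 -0.0786  0.1153]
(221, 192) [ 0.609  -0.1601  0.0437]
```

View pics/c1.png

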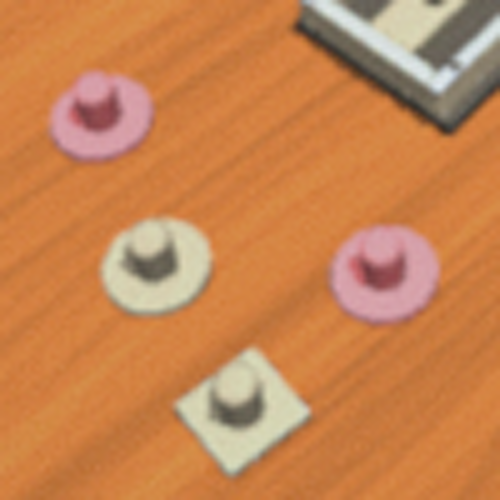

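View pics/c2.png

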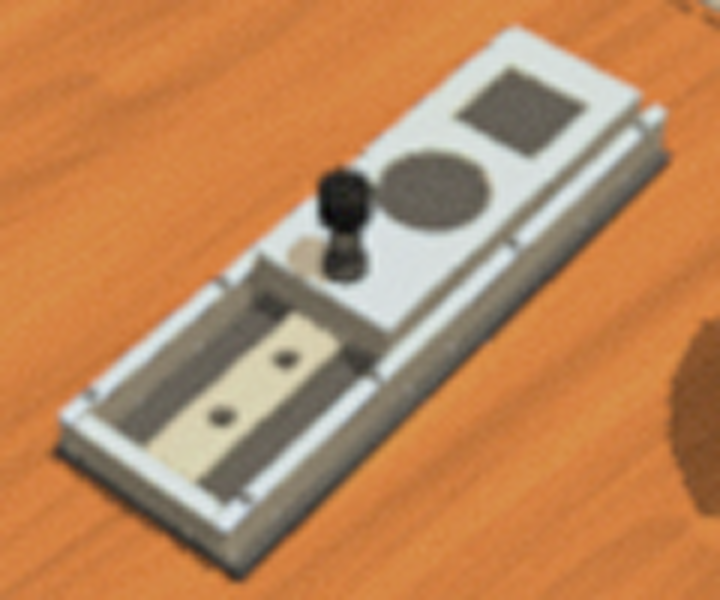

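The crop shows the round flange with white stub at side (181,263), and the square one at (197,292). Now measuring with rays to known heights.

```bash
cat >> h.py <<'E'
def ray(c,u,v,z):
    K=c['intrinsics'];R=cv2.Rodrigues(np.array(c['rvec'],float))[0];t=np.array(c['tvec']).ravel()
    o=-R.T@t; d=R.T@np.linalg.inv(K)@np.array([u,v,1.]); return o+d*(z-o[2])/d[2]
E
python3 - <<'E'
from h import *
c=load('side0')
f=lambda x,y,s,u0,v0:((x+.5)/s-.5+u0,(y+.5)/s-.5+v0)
for n,x,y,z in [('flange',157,265,.006),('stubtop',152,241,.036),('sq',242,411,.006)]:
    print(n,ray(c,*f(x,y,5,150,210),z).round(4))
for n,x,y,z in [('cav',434,190,.055),('sqcav',522,110,.055),('knob',344,200,.104),('h2',287,358,.026),('h3',222,416,.026),('cornerA',60,412,.04),('cornerB',236,527,.04),('bossbase',345,270,.058)]:
    print(n,ray(c,*f(x,y,6,200,140),z).round(4))
c=load('scene0')
crop('scene0',260,210,360,285,8,'c3')
crop('scene0',175,160,285,245,7,'c4')
E
```

```text
flange [0.5678 0.2385 0.006 ]
stubtop [0.5641 0.2387 0.036 ]
sq [0.4657 0.2582 0.006 ]
cav [ 0.6087 -0.1627  0.055 ]
sqcav [ 0.6185 -0.2433  0.055 ]
knob [ 0.6024 -0.089   0.104 ]
h2 [ 0.5954 -0.0404  0.026 ]
h3 [0.5901 0.0099 0.026 ]
cornerA [0.64   0.0737 0.04  ]
cornerB [0.5255 0.0579 0.04  ]
bossbase [ 0.5979 -0.0852  0.058 ]
```

View pics/c3.png

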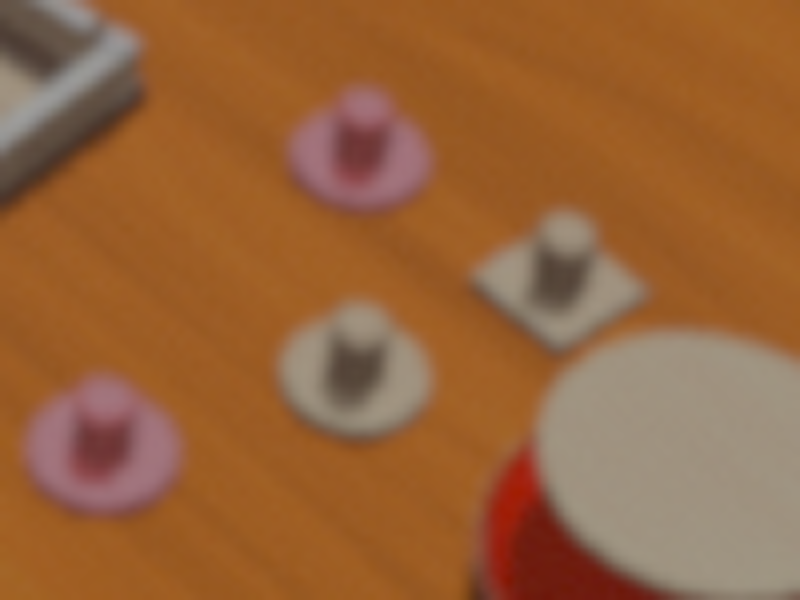

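View pics/c4.png

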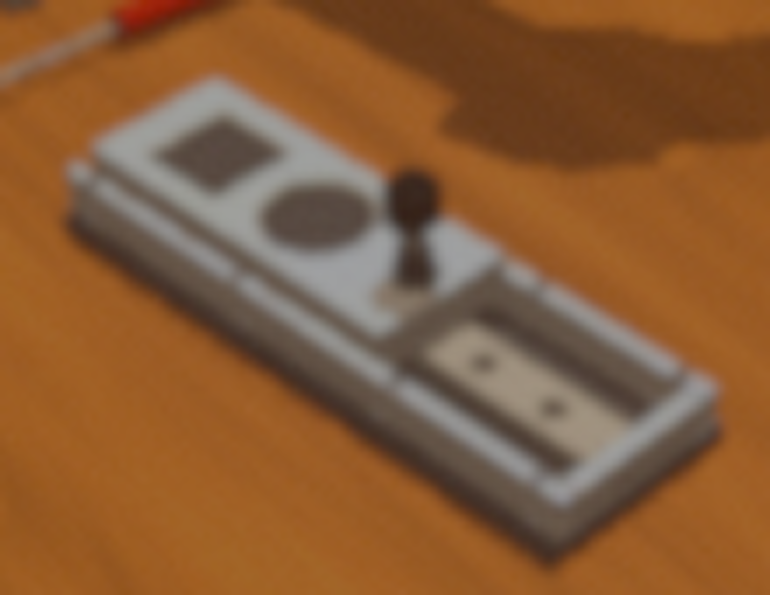

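```bash
python3 - <<'E'
from h import *
c=load('scene0')
f=lambda x,y,s,u0,v0:((x+.5)/s-.5+u0,(y+.5)/s-.5+v0)
for n,x,y,z in [('flange',355,376,.006),('stubtop',361,324,.036)]:
    print(n,ray(c,*f(x,y,8,260,210),z).round(4))
for n,x,y,z in [('cav',318,215,.055),('sqcav',222,155,.055),('knob',412,202,.104),('h2',485,362,.026),('h3',553,408,.026)]:
    print(n,ray(c,*f(x,y,7,175,160),z).round(4))
E
```

```text
flange [0.5737 0.2418 0.006 ]
stubtop [0.5734 0.2415 0.036 ]
cav [ 0.6137 -0.1589  0.055 ]
sqcav [ 0.623  -0.2352  0.055 ]
knob [ 0.6053 -0.0852  0.104 ]
h2 [ 0.599  -0.0362  0.026 ]
h3 [0.5945 0.0129 0.026 ]
```

Both cameras agree within about 6 mm, and the knob–cavity distance of 74.5 mm fits the 75 mm given. Averages: blank (0.570,0.240), cavity (0.611,-0.161), knob (0.604,-0.087), fixture yaw about 6.4°. I'll turn the wrist first, with the jaws along fixture x.

```bash
python3 -m pendant '[{"az":-8},{"az":-8},{"az":-8},{"az":-8},{"az":-8},{"az":-8},{"az":-8},{"az":-8},{"az":-8},{"gripper":0.6}]' 40
python3 - <<'E'
from h import *
s=r.sense();p=np.array(s['position']);y=np.radians(s['orientation'][2])
d=np.array([.570,.240])-p[:2]
print(d@[np.cos(y),np.sin(y)]*1000,d@[np.sin(y),-np.cos(y)]*1000)
E
```

```text
-705.261161674972 -618.2003308464333$[0]: bad value
```

```bash
python3 -m pendant '[{"gripper":0.6,"az":-8}]' 40 || python3 -m pendant '[{"gripper":0.6,"tx":0,"ty":0,"tz":0,"ax":0,"ay":0,"az":-8}]' 40
```

```text
time_s: 0.25
position: [0.3022, -0.6587, 0.2181]
orientation: [180.0, 0.1, -57.3]
ft_force: [-0.1, 0.7, -0.4]
opening: 0.0887$[0]: bad value
```

```bash
python3 -m pendant '[{"gripper":0.6,"tx":0,"ty":0,"tz":0,"ax":0,"ay":0,"az":-8},{"gripper":0.6,"tx":0,"ty":0,"tz":0,"ax":0,"ay":0,"az":-8},{"gripper":0.6,"tx":0,"ty":0,"tz":0,"ax":0,"ay":0,"az":-8},{"gripper":0.6,"tx":0,"ty":0,"tz":0,"ax":0,"ay":0,"az":-8},{"gripper":0.6,"tx":0,"ty":0,"tz":0,"ax":0,"ay":0,"az":-8},{"gripper":0.6,"tx":0,"ty":0,"tz":0,"ax":0,"ay":0,"az":-8},{"gripper":0.6,"tx":0,"ty":0,"tz":0,"ax":0,"ay":0,"az":-8},{"gripper":0.6,"tx":0,"ty":0,"tz":0,"ax":0,"ay":0,"az":-8},{"gripper":0.6,"tx":0,"ty":0,"tz":0,"ax":0,"ay":0,"az":0}]'
cat >> h.py <<'E'
def go(x,y,z):
    s=r.sense();p=np.array(s['position']);a=np.radians(s['orientation'][2]);d=np.array([x,y,z])-p
    print('tx %.1f ty %.1f tz %.1f'%(1e3*(d[0]*np.cos(a)+d[1]*np.sin(a)),1e3*(d[0]*np.sin(a)-d[1]*np.cos(a)),-1e3*d[2]))
E
python3 - <<'E'
from h import *
go(.570,.240,.2)
E
```

```text
time_s: 1.15
position: [0.3016, -0.6591, 0.2182]
orientation: [-180.0, 0.0, 6.7]
ft_force: [0.3, -1.0, -0.2]
opening: 0.0554
tx 371.7 ty -861.5 tz 18.2
```

```bash
python3 -m pendant '[{"gripper":0.6,"tx":19,"ty":-43,"tz":0,"ax":0,"ay":0,"az":0},{"gripper":0.6,"tx":19,"ty":-43,"tz":0,"ax":0,"ay":0,"az":0},{"gripper":0.6,"tx":19,"ty":-43,"tz":0,"ax":0,"ay":0,"az":0},{"gripper":0.6,"tx":19,"ty":-43,"tz":0,"ax":0,"ay":0,"az":0},{"gripper":0.6,"tx":19,"ty":-43,"tz":0,"ax":0,"ay":0,"az":0},{"gripper":0.6,"tx":19,"ty":-43,"tz":0,"ax":0,"ay":0,"az":0},{"gripper":0.6,"tx":19,"ty":-43,"tz":0,"ax":0,"ay":0,"az":0},{"gripper":0.6,"tx":19,"ty":-43,"tz":0,"ax":0,"ay":0,"az":0},{"gripper":0.6,"tx":19,"ty":-43,"tz":0,"ax":0,"ay":0,"az":0},{"gripper":0.6,"tx":19,"ty":-43,"tz":0,"ax":0,"ay":0,"az":0},{"gripper":0.6,"tx":19,"ty":-43,"tz":0,"ax":0,"ay":0,"az":0},{"gripper":0.6,"tx":0,"ty":0,"tz":0,"ax":0,"ay":0,"az":0}]'
python3 - <<'E'
from h import *
c=cap('wrist','w1')
R=cv2.Rodrigues(np.array(c['rvec'],float))[0]; print('cam at',(-R.T@np.array(c['tvec']).ravel()).round(3), R[2].round(2))
go(.570,.240,.2)
E
```

```text
time_s: 2.35
position: [0.4572, -0.1589, 0.2192]
orientation: [-179.9, -0.1, 6.9]
ft_force: [0.2, -0.2, 0.1]
opening: 0.0557
cam at [ 0.448 -0.083  0.386] [ 0.03 -0.27 -0.96]
tx 160.3 ty -385.9 tz 18.9
```

View pics/w1.png

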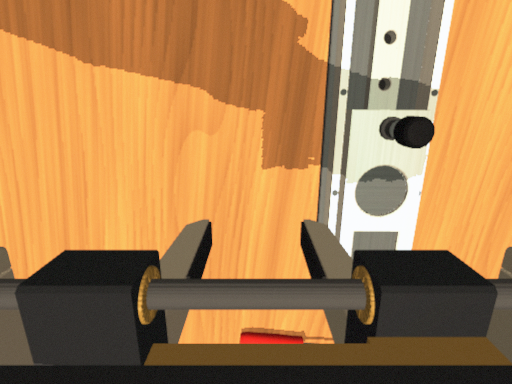

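The wrist view shows the cavity at (381,190), the knob at (415,131) and the holes at (384,84) and (390,37).

```bash
python3 - <<'E'
from h import *
c=load('w1')
for n,x,y,z in [('cav',381,190,.055),('knob',415,131,.106),('boss',391,128,.073),('h2',384.3,84,.026),('h3',390,37,.026)]:
    print(n,ray(c,x,y,z).round(4))
crop('w1',310,0,460,240,3,'c5')
E
```

```text
cav [ 0.609  -0.1612  0.055 ]
knob [ 0.6026 -0.0877  0.106 ]
boss [ 0.5945 -0.0882  0.073 ]
h2 [ 0.5961 -0.04    0.026 ]
h3 [0.5904 0.0099 0.026 ]
```

View pics/c5.png

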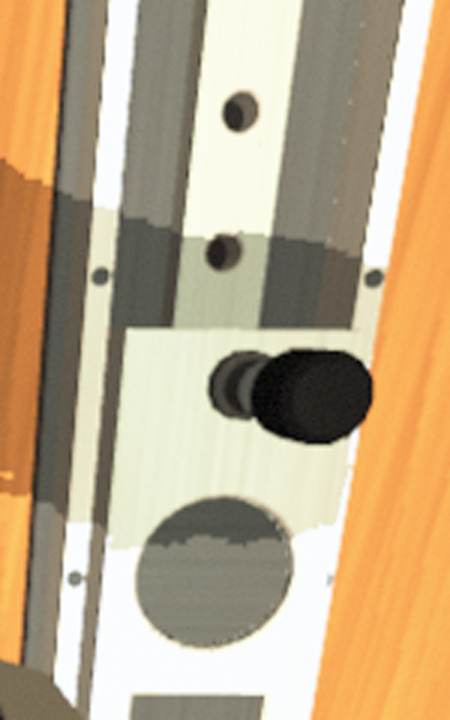

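```bash
python3 -m pendant '[{"gripper":0.6,"tx":18,"ty":-43,"tz":2,"ax":0,"ay":0,"az":0},{"gripper":0.6,"tx":18,"ty":-43,"tz":2,"ax":0,"ay":0,"az":0},{"gripper":0.6,"tx":18,"ty":-43,"tz":2,"ax":0,"ay":0,"az":0},{"gripper":0.6,"tx":18,"ty":-43,"tz":2,"ax":0,"ay":0,"az":0},{"gripper":0.6,"tx":18,"ty":-43,"tz":2,"ax":0,"ay":0,"az":0},{"gripper":0.6,"tx":18,"ty":-43,"tz":2,"ax":0,"ay":0,"az":0},{"gripper":0.6,"tx":18,"ty":-43,"tz":3,"ax":0,"ay":0,"az":0},{"gripper":0.6,"tx":18,"ty":-20,"tz":4,"ax":0,"ay":0,"az":0},{"gripper":0.6,"tx":16,"ty":0,"tz":0,"ax":0,"ay":0,"az":0},{"gripper":0.6,"tx":0,"ty":0,"tz":0,"ax":0,"ay":0,"az":0}]'
python3 - <<'E'
from h import *
c=cap('wrist','w2')
E
```

```text
time_s: 3.4
position: [0.5788, 0.1715, 0.1989]
orientation: [180.0, -0.0, 6.4]
ft_force: [-0.3, -0.1, 0.2]
opening: 0.0561
```

View pics/w2.png

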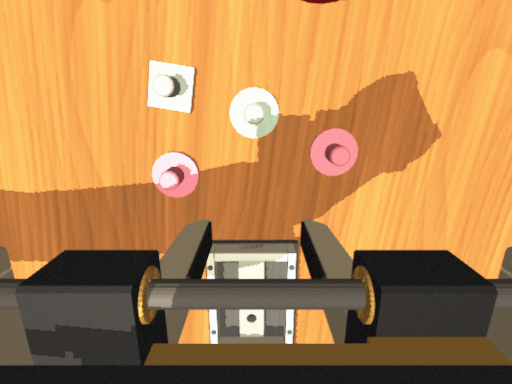

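The blank's flange is at (254,112) in the wrist view, and the pink ones sit clear of it at (176,174) and (334,152).

```bash
python3 - <<'E'
from h import *
c=load('w2');im=c['color'].astype(int)
m=((im.min(2)>90)&(im.max(2)-im.min(2)<70)).astype(np.uint8)
n,l,s,ce=cv2.connectedComponentsWithStats(m)
i=l[100,240];print(s[i],ce[i])
crop('w2',210,70,300,160,7,'c6')
print(ray(c,254.3,112.5,.006),ray(c,254,114,.036))
go(*ray(c,254.3,112.5,.006)[:2],.06)
E
```

```text
[ 229   87   50   52 2004] [253.78043912 112.21706587]
[0.56925506 0.23944242 0.006     ] [0.56920397 0.23847241 0.036     ]
tx -0.5 ty -69.2 tz 138.9
```

View pics/c6.png

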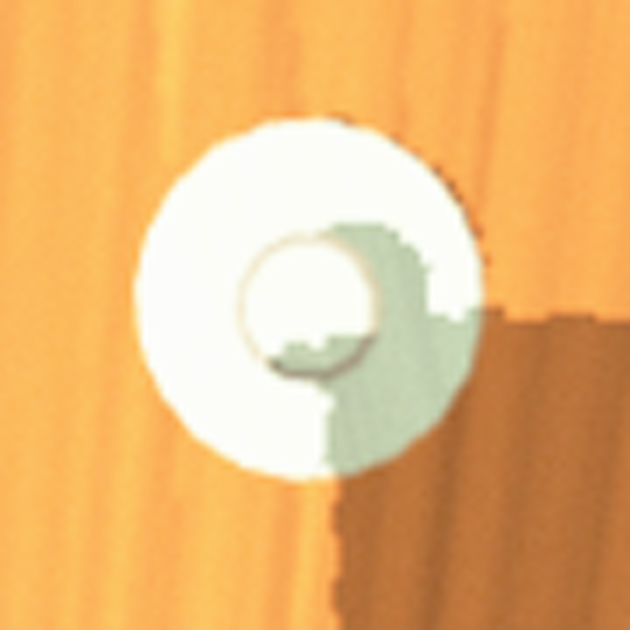

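```bash
python3 -m pendant '[{"gripper":0.6,"tx":0,"ty":-35,"tz":10,"ax":0,"ay":0,"az":0},{"gripper":0.6,"tx":0,"ty":-34,"tz":30,"ax":0,"ay":0,"az":0},{"gripper":0.6,"tx":0,"ty":0,"tz":40,"ax":0,"ay":0,"az":0},{"gripper":0.6,"tx":0,"ty":0,"tz":40,"ax":0,"ay":0,"az":0},{"gripper":0.6,"tx":0,"ty":0,"tz":20,"ax":0,"ay":0,"az":0},{"gripper":0.6,"tx":0,"ty":0,"tz":0,"ax":0,"ay":0,"az":0}]'
python3 - <<'E'
from h import *
cap('wrist','w3');cap('side','s3')
go(.569,.239,.01)
crop('s3',130,180,260,310,5,'c7')
E
```

```text
time_s: 4.05
position: [0.567, 0.238, 0.057]
orientation: [179.8, 0.3, 6.5]
ft_force: [0.0, -0.3, 0.5]
opening: 0.0559
tx -0.0 ty 0.5 tz 50.1
```

View pics/w3.png

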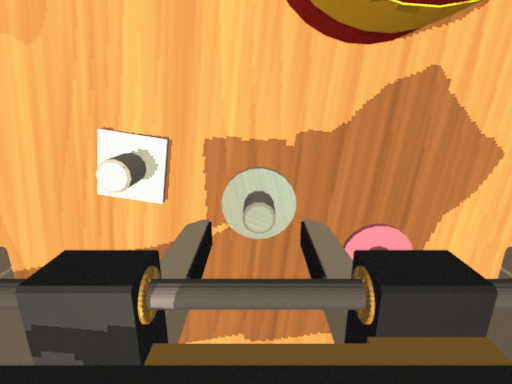

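View pics/c7.png

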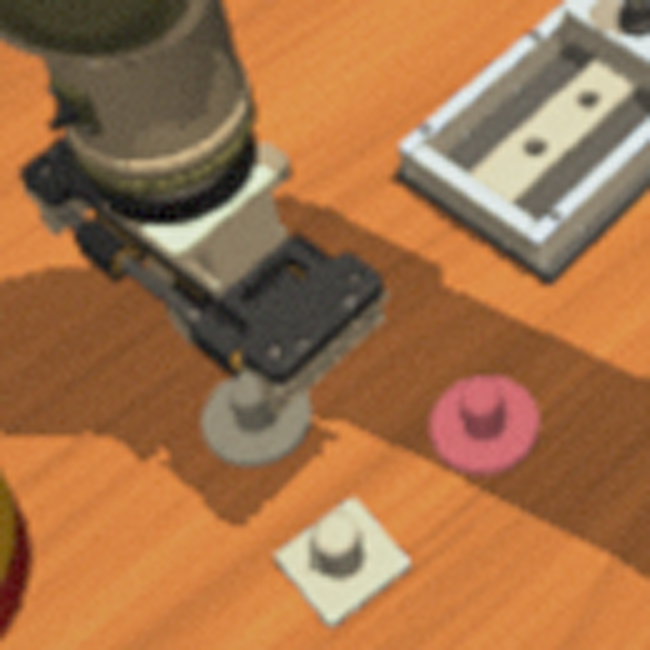

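The jaws straddle the round blank: flange centre (259,203), stub top (259,217). Checking before descending.

```bash
python3 - <<'E'
from h import *
c=load('w3')
crop('w3',215,160,305,245,7,'c8')
st()
print(ray(c,259,203,.006),ray(c,258.8,217.5,.036))
go(*ray(c,259,203,.006)[:2],.01)
E
```

```text
time_s 4.15
position [0.569  0.2395 0.0601]
orientation [1.799673e+02 2.570000e-02 6.508700e+00]
ft_force [0.397  0.0246 0.3901]
opening 0.0557
[0.5690896  0.23986104 0.006     ] [0.56885385 0.23949901 0.036     ]
tx 0.2 ty -0.3 tz 50.1
```

View pics/c8.png

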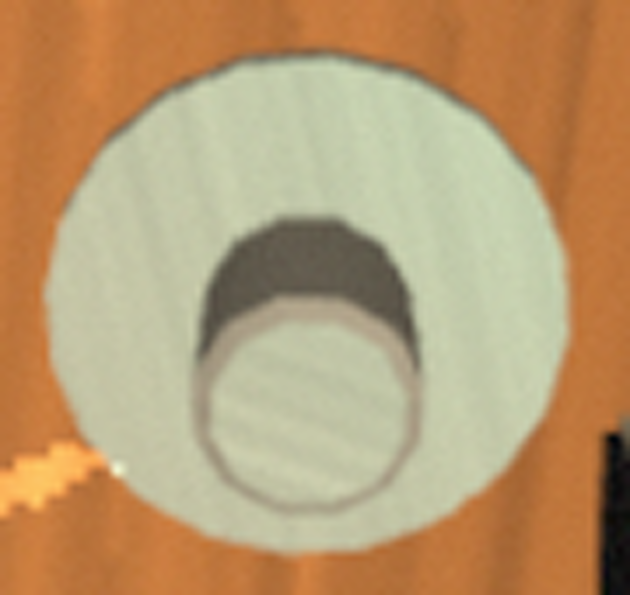

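Aligned within 0.5 mm. Descend and close.

```bash
python3 -m pendant '[{"gripper":0.6,"tx":0,"ty":0,"tz":20,"ax":0,"ay":0,"az":0},{"gripper":0.6,"tx":0,"ty":0,"tz":20,"ax":0,"ay":0,"az":0},{"gripper":0.6,"tx":0,"ty":0,"tz":10,"ax":0,"ay":0,"az":0},{"gripper":0.6,"tx":0,"ty":0,"tz":0,"ax":0,"ay":0,"az":0},{"gripper":0.1,"tx":0,"ty":0,"tz":0,"ax":0,"ay":0,"az":0},{"gripper":0.1,"tx":0,"ty":0,"tz":0,"ax":0,"ay":0,"az":0},{"gripper":0.1,"tx":0,"ty":0,"tz":0,"ax":0,"ay":0,"az":0},{"gripper":0.1,"tx":0,"ty":0,"tz":0,"ax":0,"ay":0,"az":0}]' 35
```

```text
time_s: 4.95
position: [0.5693, 0.2408, 0.0102]
orientation: [-180.0, -0.0, 6.6]
ft_force: [1.1, 1.0, -0.3]
opening: 0.0281
```

```bash
python3 -m pendant '[{"gripper":0.1,"tx":0,"ty":0,"tz":0,"ax":0,"ay":0,"az":0},{"gripper":0.1,"tx":0,"ty":0,"tz":0,"ax":0,"ay":0,"az":0},{"gripper":0.1,"tx":0,"ty":0,"tz":0,"ax":0,"ay":0,"az":0}]' 35
```

```text
time_s: 5.25
position: [0.5692, 0.2408, 0.01]
orientation: [-180.0, -0.0, 6.6]
ft_force: [-0.2, -1.4, 6.1]
opening: 0.0229
```

```bash
python3 -m pendant '[{"gripper":0.1,"tx":0,"ty":0,"tz":-10,"ax":0,"ay":0,"az":0},{"gripper":0.1,"tx":0,"ty":0,"tz":-30,"ax":0,"ay":0,"az":0},{"gripper":0.1,"tx":0,"ty":0,"tz":-40,"ax":0,"ay":0,"az":0},{"gripper":0.1,"tx":0,"ty":0,"tz":-40,"ax":0,"ay":0,"az":0},{"gripper":0.1,"tx":0,"ty":0,"tz":-30,"ax":0,"ay":0,"az":0},{"gripper":0.1,"tx":0,"ty":0,"tz":0,"ax":0,"ay":0,"az":0},{"gripper":0.1,"tx":0,"ty":0,"tz":0,"ax":0,"ay":0,"az":0}]'
python3 - <<'E'
from h import *
go(.609,-.161,.16)
cap('side','s4');cap('wrist','w4')
E
```

```text
time_s: 5.95
position: [0.5691, 0.2405, 0.1602]
orientation: [-180.0, -0.1, 6.6]
ft_force: [1.0, -0.6, -1.6]
opening: 0.023
tx -6.6 ty 403.4 tz 0.2
```

View pics/w4.png

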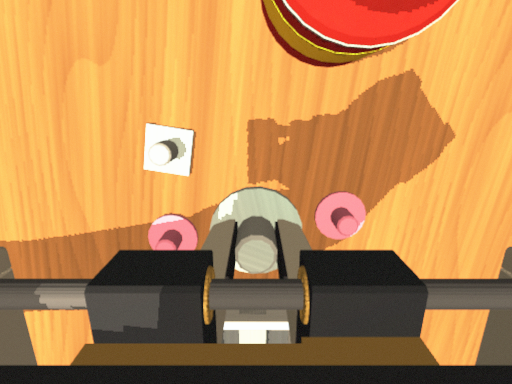

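View pics/s4.png

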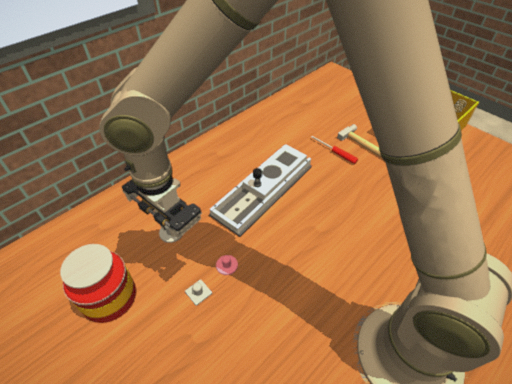

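The blank is held upright. I'll carry it past the cavity first, so the wrist camera can measure the cavity with nothing in the way.

```bash
python3 -m pendant '[{"gripper":0.1,"tx":0,"ty":25,"tz":0,"ax":0,"ay":0,"az":0},{"gripper":0.1,"tx":0,"ty":40,"tz":-10,"ax":0,"ay":0,"az":0},{"gripper":0.1,"tx":0,"ty":45,"tz":-10,"ax":0,"ay":0,"az":0},{"gripper":0.1,"tx":0,"ty":45,"tz":0,"ax":0,"ay":0,"az":0},{"gripper":0.1,"tx":0,"ty":45,"tz":0,"ax":0,"ay":0,"az":0},{"gripper":0.1,"tx":0,"ty":45,"tz":0,"ax":0,"ay":0,"az":0},{"gripper":0.1,"tx":0,"ty":45,"tz":0,"ax":0,"ay":0,"az":0},{"gripper":0.1,"tx":-3,"ty":45,"tz":0,"ax":0,"ay":0,"az":0},{"gripper":0.1,"tx":-3,"ty":45,"tz":0,"ax":0,"ay":0,"az":0},{"gripper":0.1,"tx":0,"ty":45,"tz":0,"ax":0,"ay":0,"az":0},{"gripper":0.1,"tx":0,"ty":25,"tz":0,"ax":0,"ay":0,"az":0},{"gripper":0.1,"tx":0,"ty":25,"tz":0,"ax":0,"ay":0,"az":0}]'
python3 -m pendant '[{"gripper":0.1,"tx":0,"ty":0,"tz":0,"ax":0,"ay":0,"az":0},{"gripper":0.1,"tx":0,"ty":0,"tz":0,"ax":0,"ay":0,"az":0}]'
python3 - <<'E'
from h import *
cap('wrist','w5');st()
E
```

```text
time_s: 7.25
position: [0.6168, -0.2336, 0.1775]
orientation: [-179.9, 0.2, 6.5]
ft_force: [0.3, -0.0, -1.2]
opening: 0.0235
time_s: 7.45
position: [0.6171, -0.2317, 0.1778]
orientation: [-179.9, 0.1, 6.6]
ft_force: [0.6, 0.8, -1.0]
opening: 0.0233
time_s 7.5
position [ 0.6173 -0.2307  0.1782]
orientation [-1.799043e+02  1.079000e-01  6.661900e+00]
ft_force [-0.2904  0.2019 -1.1743]
opening 0.0232
```

View pics/w5.png

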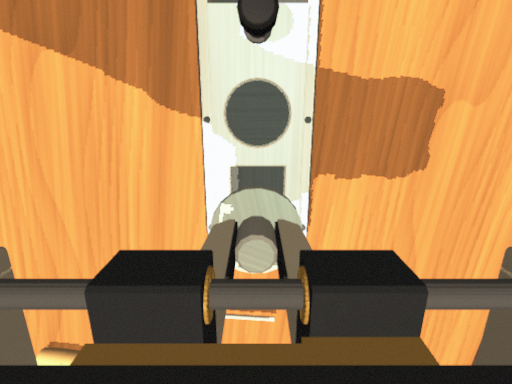

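```bash
python3 - <<'E'
from h import *
crop('w5',215,70,300,155,8,'c9')
crop('w5',190,0,330,80,5,'c10')
E
```

```text
(no output)
```

View pics/c9.png

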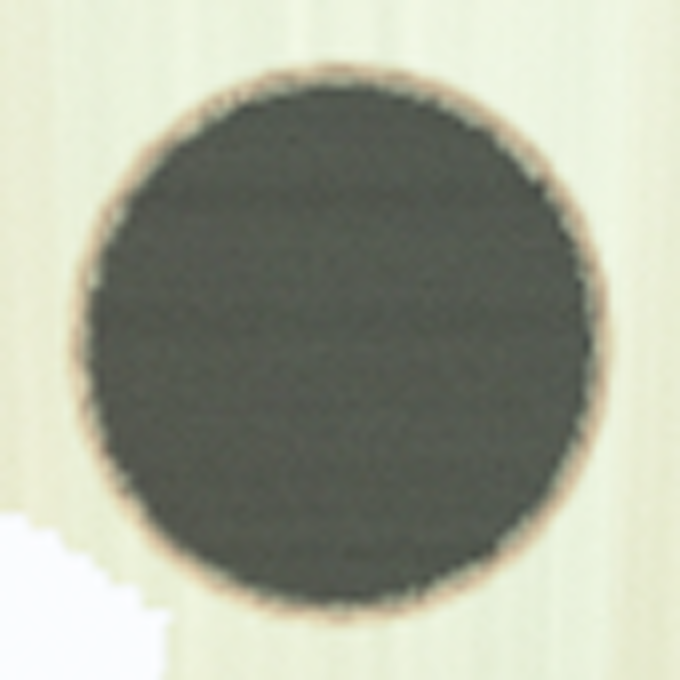

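View pics/c10.png

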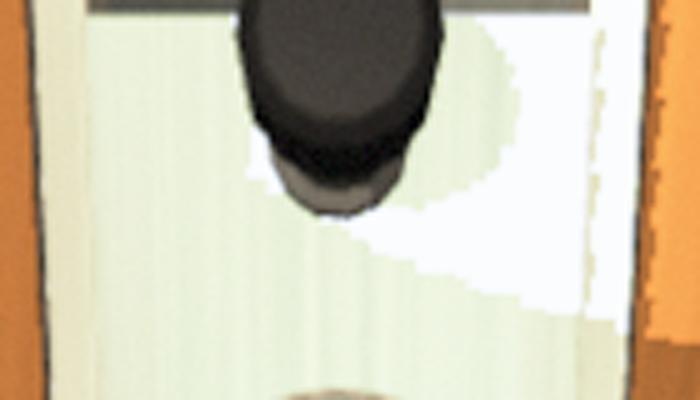

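```bash
python3 - <<'E'
from h import *
c=load('w5')
cav=ray(c,257.0,112.4,.055);print('cav',cav)
print('diam', ray(c,290.6,112.4,.055)-ray(c,223.2,112.4,.055))
print('knobx',ray(c,257.5,14,.117))
for n in ['w4','w5']: crop(n,200,180,312,280,7,'f'+n)
# project expected flange top circle for offsets
c=load('w5');p=np.array([.6173,-.2307,.1782])
K=c['intrinsics']
img=cv2.imread('pics/w5.png')[180:280,200:312]; img=cv2.resize(img,None,fx=7,fy=7,interpolation=cv2.INTER_CUBIC)
t=np.linspace(0,6.283,100)
for z,col in [(-.004,(0,0,255)),(-.010,(255,0,0))]:
    P=np.stack([p[0]+.03*np.cos(t),p[1]+.03*np.sin(t),0*t+p[2]+z],-1)
    q=cv2.projectPoints(P,np.array(c['rvec'],float),np.array(c['tvec'],float),K,None)[0][:,0]
    q=((q-[200,180]+.5)*7-.5)
    cv2.polylines(img,[q.astype(np.int32)],True,col,1)
cv2.imwrite('pics/fw5o.png',img)
go(cav[0],cav[1],.1)
E
```

```text
cav [ 0.60978204 -0.1616547   0.055     ]
diam [0.06523513 0.00747504 0.        ]
knobx [ 0.60227496 -0.09402954  0.117     ]
tx 0.5 ty -69.5 tz 78.2
```

View pics/fw5o.png

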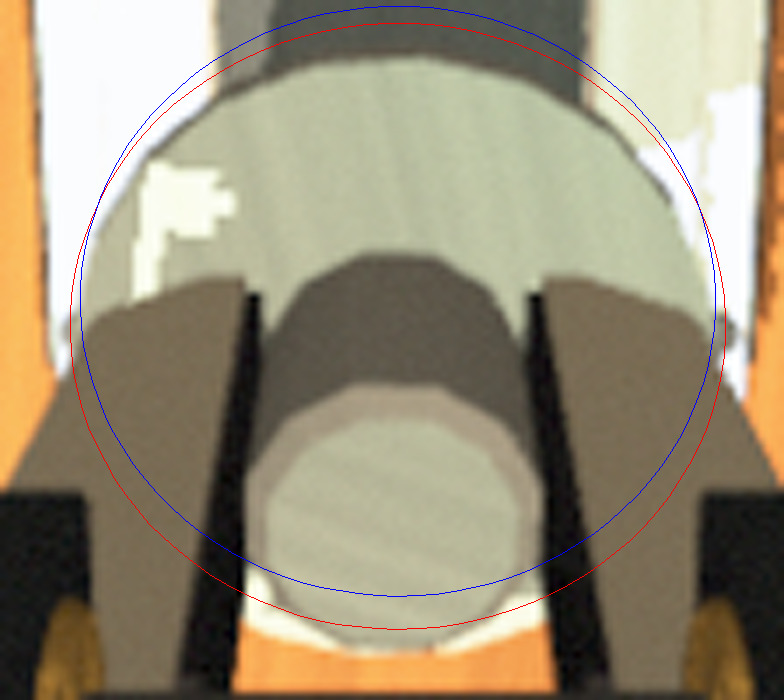

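```bash
python3 - <<'E'
from h import *
def ov(n,p,offs,out,r1=.03,r2=.012,held=True,v0=180,v1=280):
    c=load(n);K=c['intrinsics']
    img=cv2.imread('pics/%s.png'%n)[v0:v1,200:312]; img=cv2.resize(img,None,fx=7,fy=7,interpolation=cv2.INTER_CUBIC)
    t=np.linspace(0,6.283,100)
    for dy,col in offs:
      for z,rr in [(-.004,r1),(.026,r2)]:
        P=np.stack([p[0]+rr*np.cos(t)-dy*.115,p[1]+dy+rr*np.sin(t),0*t+p[2]+z],-1)
        q=cv2.projectPoints(P,np.array(c['rvec'],float),np.array(c['tvec'],float),K,None)[0][:,0]
        q=((q-[200,v0]+.5)*7-.5)
        cv2.polylines(img,[q.astype(np.int32)],True,col,1)
    cv2.imwrite('pics/%s.png'%out,img)
ov('w5',[.6173,-.2307,.1782],[(0,(0,0,255)),(-.003,(255,0,0))],'o5')
ov('w4',[.5691,.2405,.1602],[(0,(0,0,255)),(-.003,(255,0,0))],'o4')
# cavity shift check: camera pose from image vs. sense
for n in ['w3','w4','w5']:
    c=load(n);R=cv2.Rodrigues(np.array(c['rvec'],float))[0];print(n,(-R.T@np.array(c['tvec']).ravel()).round(4),R[2].round(3))
E
```

```text
w3 [0.5595 0.3145 0.2234] [ 0.025 -0.276 -0.961]
w4 [0.5601 0.3163 0.3257] [ 0.03  -0.274 -0.961]
w5 [ 0.6089 -0.156   0.3446] [ 0.028 -0.272 -0.962]
```

View pics/o5.png

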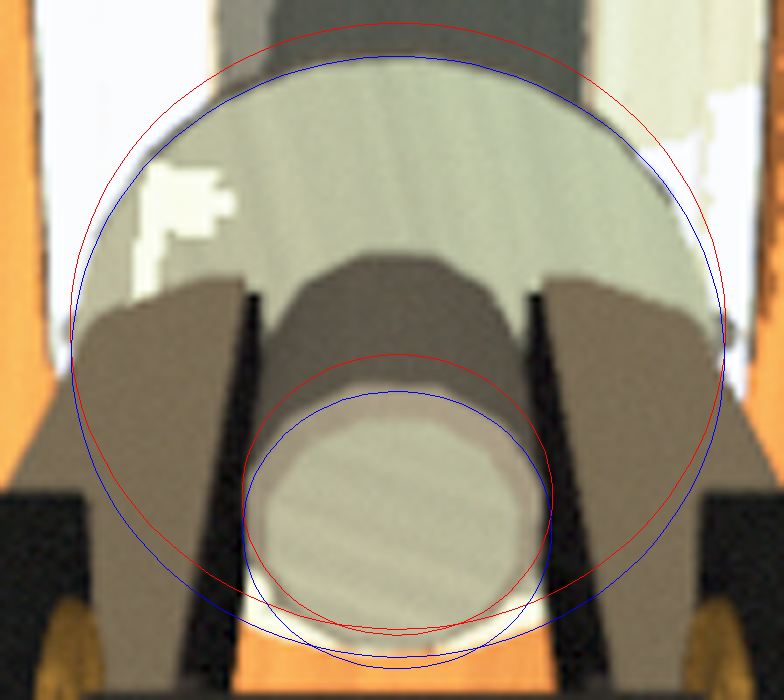

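View pics/o4.png

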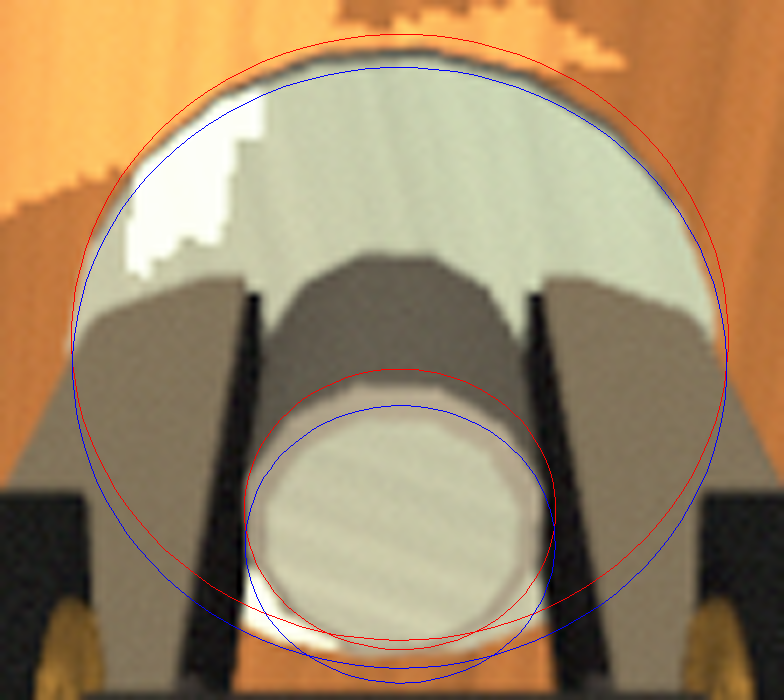

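Camera-only differencing (held blank against cavity in the same picture) gives ty ≈ -72 and tx ≈ +0.5. Move above the cavity and lower to about 16 mm over the floor.

```bash
python3 -m pendant '[{"gripper":0.1,"tx":0.5,"ty":-30,"tz":0,"ax":0,"ay":0,"az":0},{"gripper":0.1,"tx":0,"ty":-30,"tz":0,"ax":0,"ay":0,"az":0},{"gripper":0.1,"tx":0,"ty":-12,"tz":15,"ax":0,"ay":0,"az":0},{"gripper":0.1,"tx":0,"ty":0,"tz":30,"ax":0,"ay":0,"az":0},{"gripper":0.1,"tx":0,"ty":0,"tz":30,"ax":0,"ay":0,"az":0},{"gripper":0.1,"tx":0,"ty":0,"tz":20,"ax":0,"ay":0,"az":0},{"gripper":0.1,"tx":0,"ty":0,"tz":8,"ax":0,"ay":0,"az":0},{"gripper":0.1,"tx":0,"ty":0,"tz":0,"ax":0,"ay":0,"az":0},{"gripper":0.1,"tx":0,"ty":0,"tz":0,"ax":0,"ay":0,"az":0},{"gripper":0.1,"tx":0,"ty":0,"tz":0,"ax":0,"ay":0,"az":0}]'
python3 - <<'E'
from h import *
cap('wrist','w6');cap('side','s6');cap('scene','c6s');st()
crop('w6',180,80,332,280,4,'w6c')
crop('s6',200,100,320,220,5,'s6c')
crop('c6s',175,140,285,240,6,'c6c')
E
```

```text
time_s: 8.5
position: [0.6108, -0.16, 0.0778]
orientation: [180.0, -0.1, 6.6]
ft_force: [0.2, -0.6, -0.6]
opening: 0.0235
time_s 8.65
position [ 0.6105 -0.1604  0.0775]
orientation [ 1.799705e+02 -7.210000e-02  6.615200e+00]
ft_force [-0.4073  0.1654 -1.2864]
opening 0.0232
```

View pics/w6c.png

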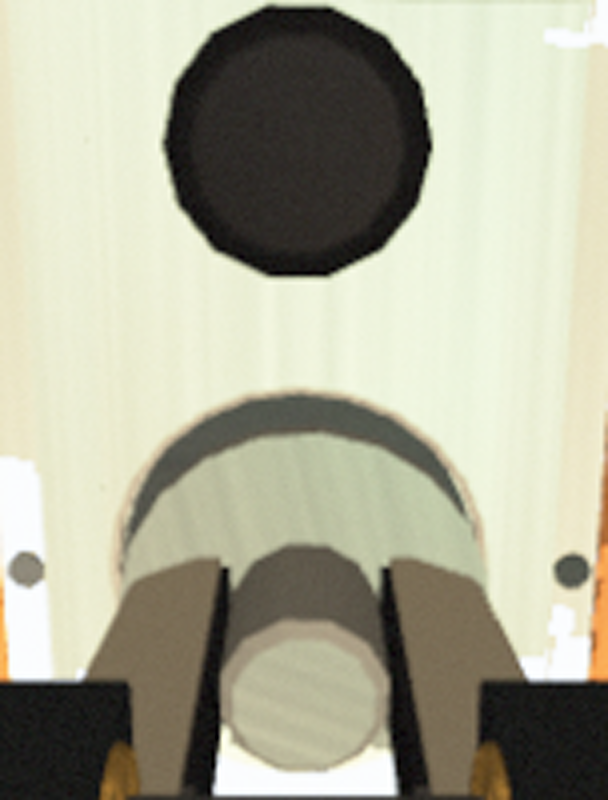

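View pics/s6c.png

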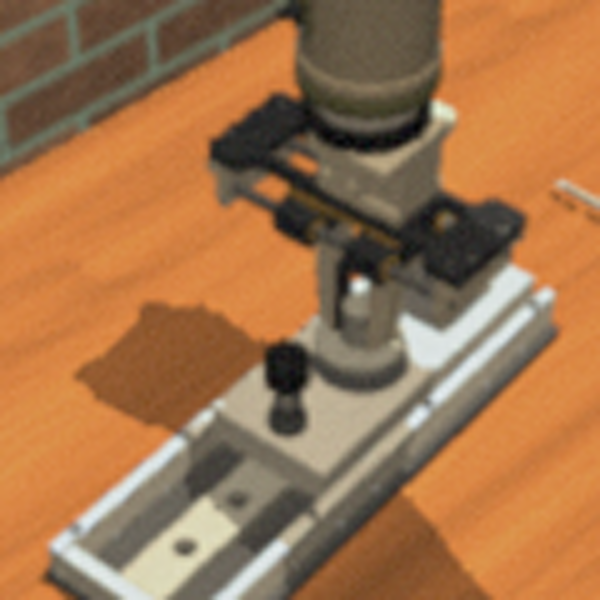

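View pics/c6c.png

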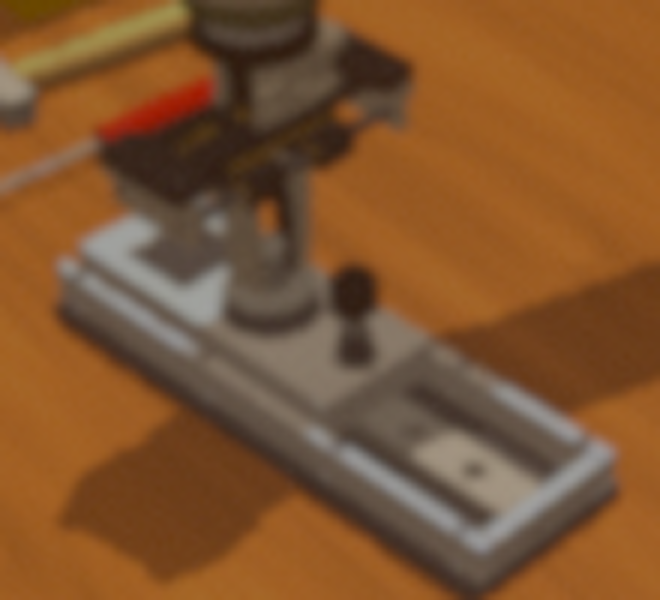

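```bash
python3 - <<'E'
from h import *
c=load('w6')
img=cv2.imread('pics/w6.png')
R=lambda x,y,z:ray(c,(x+.5)/4-.5+180,(y+.5)/4-.5+80,z)[:2]
a=np.radians(6.5);fx=np.array([np.cos(a),np.sin(a)]);fy=np.array([-np.sin(a),np.cos(a)])
far=R(301,390,.055); print('rim ctr y-est',(far-.032*fy).round(4))
fl=R(301,432,.0737); print('flange ctr',(fl-.03*fy).round(4))
d=(far-.032*fy)-(fl-.03*fy); print('need fx,fy mm',1e3*d@fx,1e3*d@fy)
# 9x crop
crop('w6',205,170,307,235,7,'w6d')
k=R(298,140,.117);print('knob top',k.round(4))
print('screws',R(26,569,.04),R(571,571,.04))
E
```

```text
rim ctr y-est [ 0.6104 -0.1621]
flange ctr [ 0.6104 -0.1622]
need fx,fy mm -0.046187863538584104 0.07218780264726649
knob top [ 0.6017 -0.0878]
screws [ 0.55888554 -0.17505095] [ 0.66252933 -0.16351935]
```

View pics/w6d.png

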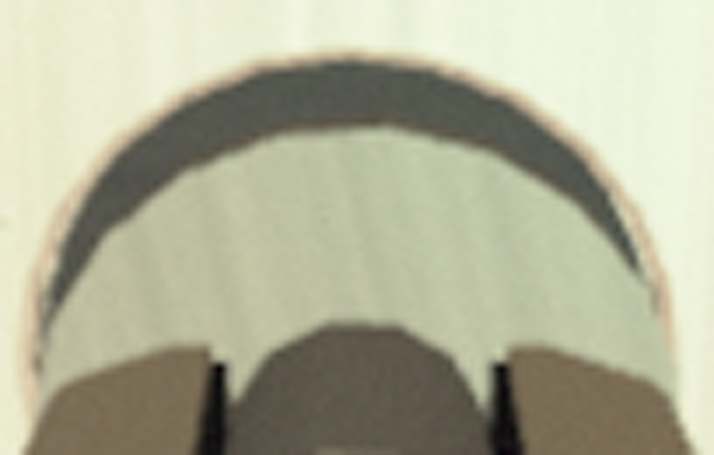

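Offset in y is about 0 and in x about 0.5 mm to the right. Correct it and lower gently.

```bash
python3 -m pendant '[{"gripper":0.1,"tx":-0.5,"ty":0,"tz":4,"ax":0,"ay":0,"az":0},{"gripper":0.1,"tx":0,"ty":0,"tz":6,"ax":0,"ay":0,"az":0},{"gripper":0.1,"tx":0,"ty":0,"tz":2,"ax":0,"ay":0,"az":0},{"gripper":0.1,"tx":0,"ty":0,"tz":2,"ax":0,"ay":0,"az":0},{"gripper":0.1,"tx":0,"ty":0,"tz":0,"ax":0,"ay":0,"az":0},{"gripper":0.1,"tx":0,"ty":0,"tz":0,"ax":0,"ay":0,"az":0}]'
python3 - <<'E'
from h import *
cap('wrist','w7');st()
crop('w7',195,160,317,245,6,'w7c')
E
```

```text
time_s: 9.25
position: [0.6096, -0.1602, 0.0625]
orientation: [-180.0, 0.0, 6.6]
ft_force: [0.2, 1.0, -0.9]
opening: 0.0234
time_s 9.3
position [ 0.6097 -0.1602  0.0627]
orientation [ 1.799977e+02 -4.200000e-03  6.628000e+00]
ft_force [ 0.0835  0.1237 -1.2477]
opening 0.0233
```

View pics/w7c.png

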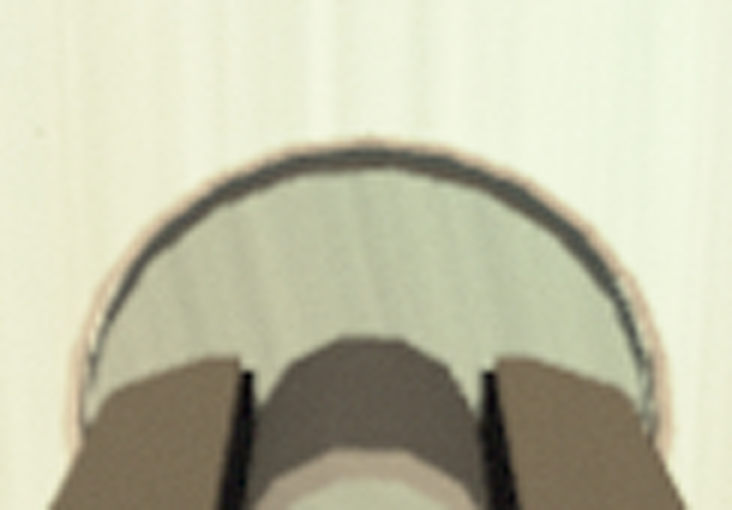

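Centred, and the flange is already entering the cavity. Continue until contact.

```bash
python3 -m pendant '[{"gripper":0.1,"tx":0,"ty":0,"tz":1,"ax":0,"ay":0,"az":0},{"gripper":0.1,"tx":0,"ty":0,"tz":1,"ax":0,"ay":0,"az":0},{"gripper":0.1,"tx":0,"ty":0,"tz":0.5,"ax":0,"ay":0,"az":0},{"gripper":0.1,"tx":0,"ty":0,"tz":0,"ax":0,"ay":0,"az":0}]'; python3 -m pendant '[{"gripper":0.1,"tx":0,"ty":0,"tz":0.5,"ax":0,"ay":0,"az":0},{"gripper":0.1,"tx":0,"ty":0,"tz":0,"ax":0,"ay":0,"az":0}]';python3 -m pendant '[{"gripper":0.1,"tx":0,"ty":0,"tz":0.5,"ax":0,"ay":0,"az":0},{"gripper":0.1,"tx":0,"ty":0,"tz":0,"ax":0,"ay":0,"az":0}]'
```

```text
time_s: 9.7
position: [0.6095, -0.1602, 0.06]
orientation: [-180.0, 0.0, 6.6]
ft_force: [-0.1, -0.2, -1.7]
opening: 0.0234
time_s: 9.9
position: [0.6095, -0.1602, 0.0596]
orientation: [-180.0, 0.0, 6.6]
ft_force: [0.3, 0.3, -0.8]
opening: 0.0231
time_s: 10.1
position: [0.6096, -0.1603, 0.0591]
orientation: [180.0, 0.0, 6.6]
ft_force: [0.4, 0.3, -0.8]
opening: 0.0231
```

```bash
python3 -m pendant '[{"gripper":0.1,"tx":0,"ty":0,"tz":0.4,"ax":0,"ay":0,"az":0},{"gripper":0.1,"tx":0,"ty":0,"tz":0,"ax":0,"ay":0,"az":0},{"gripper":0.1,"tx":0,"ty":0,"tz":0,"ax":0,"ay":0,"az":0}]'; python3 -m pendant '[{"gripper":0.1,"tx":0,"ty":0,"tz":0.4,"ax":0,"ay":0,"az":0},{"gripper":0.1,"tx":0,"ty":0,"tz":0,"ax":0,"ay":0,"az":0},{"gripper":0.1,"tx":0,"ty":0,"tz":0,"ax":0,"ay":0,"az":0}]'
```

```text
time_s: 10.4
position: [0.6096, -0.1602, 0.059]
orientation: [180.0, -0.0, 6.6]
ft_force: [-2.3, 0.9, 4.7]
opening: 0.0233
time_s: 10.7
position: [0.6096, -0.1603, 0.059]
orientation: [180.0, -0.0, 6.6]
ft_force: [-3.4, 0.2, 9.0]
opening: 0.0233
```

Contact came at TCP z = 0.059, exactly where the floor should be. Verify, then release.

```bash
python3 -m pendant '[{"gripper":0.35,"tx":0,"ty":0,"tz":0,"ax":0,"ay":0,"az":0},{"gripper":0.5,"tx":0,"ty":0,"tz":0,"ax":0,"ay":0,"az":0},{"gripper":0.6,"tx":0,"ty":0,"tz":0,"ax":0,"ay":0,"az":0},{"gripper":0.6,"tx":0,"ty":0,"tz":0,"ax":0,"ay":0,"az":0},{"gripper":0.6,"tx":0,"ty":0,"tz":-10,"ax":0,"ay":0,"az":0},{"gripper":0.6,"tx":0,"ty":0,"tz":-30,"ax":0,"ay":0,"az":0},{"gripper":0.6,"tx":0,"ty":0,"tz":-40,"ax":0,"ay":0,"az":0},{"gripper":0.6,"tx":0,"ty":0,"tz":-10,"ax":0,"ay":0,"az":0},{"gripper":0.6,"tx":0,"ty":0,"tz":0,"ax":0,"ay":0,"az":0},{"gripper":0.6,"tx":0,"ty":0,"tz":0,"ax":0,"ay":0,"az":0}]'
python3 - <<'E'
from h import *
cap('wrist','w8');cap('side','s8');st()
crop('s8',200,110,320,220,6,'s8c')
E
```

```text
time_s: 11.7
position: [0.6091, -0.1604, 0.1479]
orientation: [180.0, 0.0, 6.6]
ft_force: [0.2, -0.4, 0.3]
opening: 0.0557
time_s 11.8
position [ 0.6088 -0.1602  0.147 ]
orientation [-1.799678e+02  1.155000e-01  6.631100e+00]
ft_force [-0.0106  0.1165  0.0759]
opening 0.0557
```

View pics/w8.png

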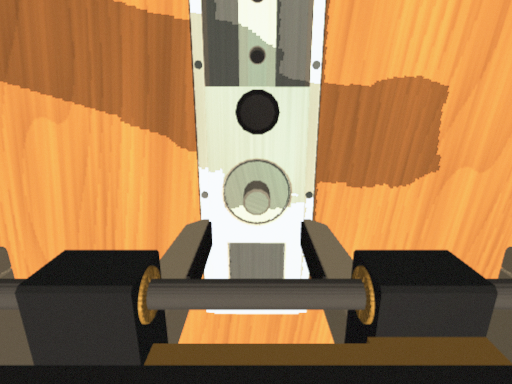

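View pics/s8c.png

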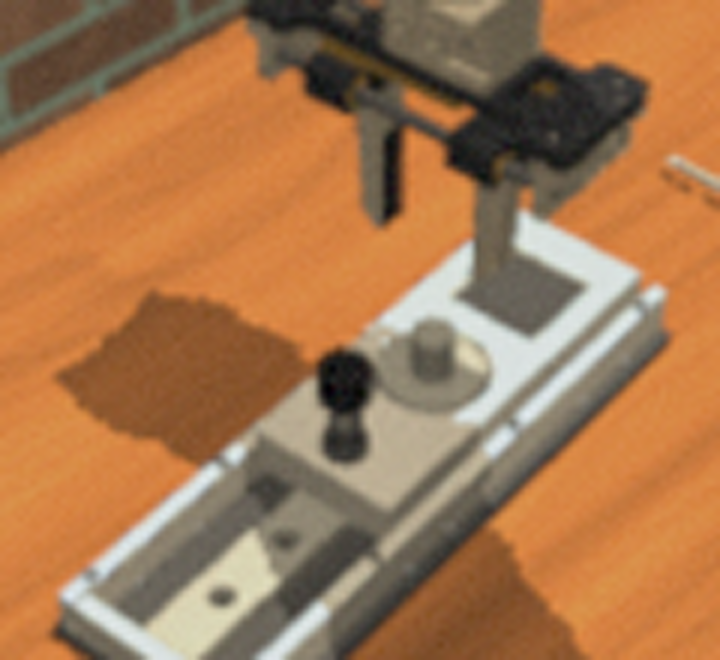

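The blank is flush in the cavity in both views (wrist (257,192)), and the knob top is at (258,112). Now the knob.

```bash
python3 - <<'E'
from h import *
c=load('w8');crop('w8',220,80,295,235,5,'w8c')
k=ray(c,257.3,112,.117);b=ray(c,257.3,192,.055)
print(k,b,np.linalg.norm((k-b)[:2]))
go(k[0],k[1],.085)
E
```

```text
[ 0.60175914 -0.08833334  0.117     ] [ 0.61056764 -0.16196798  0.055     ] 0.07415961704382253
tx 1.3 ty -72.2 tz 62.0
```

View pics/w8c.png

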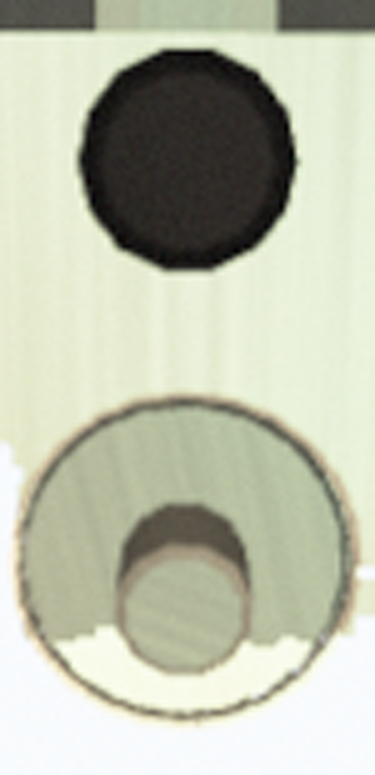

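```bash
python3 -m pendant '[{"gripper":0.6,"tx":0.8,"ty":-30,"tz":0,"ax":0,"ay":0,"az":0},{"gripper":0.6,"tx":0,"ty":-30,"tz":0,"ax":0,"ay":0,"az":0},{"gripper":0.6,"tx":0,"ty":-13,"tz":0,"ax":0,"ay":0,"az":0},{"gripper":0.6,"tx":0,"ty":0,"tz":10,"ax":0,"ay":0,"az":0},{"gripper":0.6,"tx":0,"ty":0,"tz":10,"ax":0,"ay":0,"az":0},{"gripper":0.6,"tx":0,"ty":0,"tz":0,"ax":0,"ay":0,"az":0},{"gripper":0.6,"tx":0,"ty":0,"tz":0,"ax":0,"ay":0,"az":0}]'
python3 - <<'E'
from h import *
c=cap('wrist','w9');st()
E
```

```text
time_s: 12.5
position: [0.6016, -0.0891, 0.1274]
orientation: [180.0, 0.1, 6.5]
ft_force: [-0.1, 0.1, 0.6]
opening: 0.056
time_s 12.55
position [ 0.6019 -0.0888  0.1279]
orientation [1.799913e+02 3.870000e-02 6.539700e+00]
ft_force [-0.2291 -0.5396  0.4509]
opening 0.056
```

View pics/w9.png

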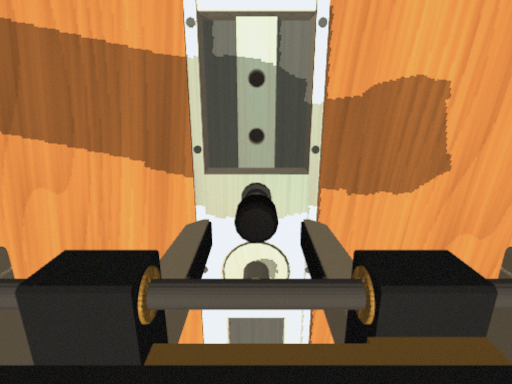

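The knob, at (257,218), sits midway between the jaws at columns 212 and 302.

```bash
python3 - <<'E'
from h import *
c=load('w9');crop('w9',215,170,300,250,7,'w9c')
print(ray(c,256.8,222,.117), ray(c,256.8,135.5,.026),ray(c,256.8,77.5,.026)); st()
E
```

```text
[ 0.60196298 -0.08661096  0.117     ] [ 0.59660393 -0.03919209  0.026     ] [0.59090165 0.01055462 0.026     ]
time_s 12.55
position [ 0.6019 -0.0888  0.1279]
orientation [1.799913e+02 3.870000e-02 6.539700e+00]
ft_force [-0.2291 -0.5396  0.4509]
opening 0.056
```

View pics/w9c.png

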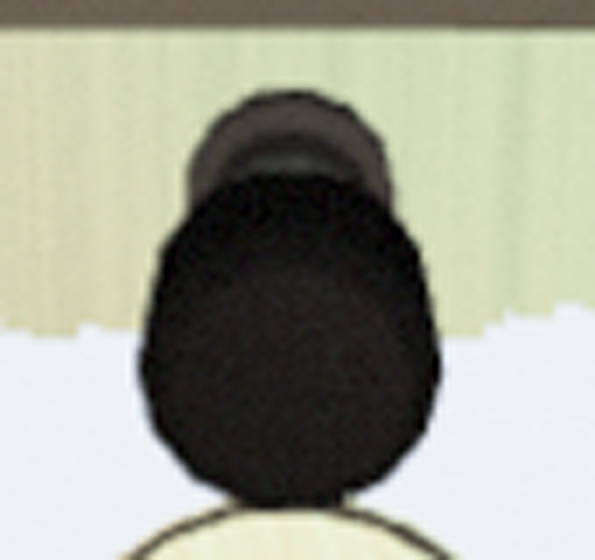

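```bash
python3 -m pendant '[{"gripper":0.6,"tx":0,"ty":-1.5,"tz":10,"ax":0,"ay":0,"az":0},{"gripper":0.6,"tx":0,"ty":0,"tz":20,"ax":0,"ay":0,"az":0},{"gripper":0.6,"tx":0,"ty":0,"tz":13,"ax":0,"ay":0,"az":0},{"gripper":0.6,"tx":0,"ty":0,"tz":0,"ax":0,"ay":0,"az":0},{"gripper":0.15,"tx":0,"ty":0,"tz":0,"ax":0,"ay":0,"az":0},{"gripper":0.15,"tx":0,"ty":0,"tz":0,"ax":0,"ay":0,"az":0},{"gripper":0.15,"tx":0,"ty":0,"tz":0,"ax":0,"ay":0,"az":0},{"gripper":0.15,"tx":0,"ty":0,"tz":0,"ax":0,"ay":0,"az":0},{"gripper":0.15,"tx":0,"ty":0,"tz":0,"ax":0,"ay":0,"az":0},{"gripper":0.15,"tx":0,"ty":0,"tz":0,"ax":0,"ay":0,"az":0}]' 50
```

```text
time_s: 13.55
position: [0.6015, -0.0863, 0.0858]
orientation: [180.0, 0.0, 6.6]
ft_force: [-3.4, 0.3, 5.9]
opening: 0.029
```

```bash
python3 -m pendant '[{"gripper":0.15,"tx":0,"ty":0,"tz":-3,"ax":0,"ay":0,"az":0},{"gripper":0.15,"tx":0,"ty":0,"tz":-5,"ax":0,"ay":0,"az":0},{"gripper":0.15,"tx":0,"ty":0,"tz":-5,"ax":0,"ay":0,"az":0},{"gripper":0.15,"tx":0,"ty":0,"tz":-4,"ax":0,"ay":0,"az":0},{"gripper":0.15,"tx":0,"ty":0,"tz":0,"ax":0,"ay":0,"az":0},{"gripper":0.15,"tx":0,"ty":0,"tz":0,"ax":0,"ay":0,"az":0}]'
python3 - <<'E'
from h import *
cap('side','s10');cap('scene','c10');st()
crop('s10',200,100,320,220,6,'s10c')
E
```

```text
time_s: 14.15
position: [0.6015, -0.0863, 0.1022]
orientation: [180.0, 0.0, 6.6]
ft_force: [-0.0, -0.5, -8.1]
opening: 0.0285
time_s 14.25
position [ 0.6015 -0.0863  0.102 ]
orientation [1.799975e+02 3.890000e-02 6.619900e+00]
ft_force [-1.0824 -1.3631 -8.1704]
opening 0.029
```

View pics/s10c.png

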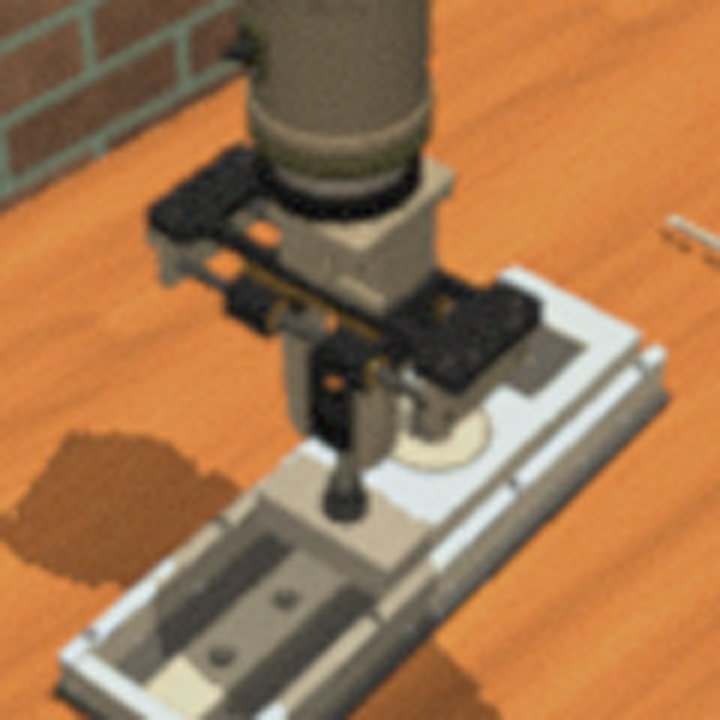

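The plunger is lifted about 16 mm (spring load 8 N). Move the slide along fixture +y (tool -y).

```bash
python3 -m pendant '[{"gripper":0.15,"tx":0,"ty":-1,"tz":0,"ax":0,"ay":0,"az":0},{"gripper":0.15,"tx":0,"ty":-3,"tz":0,"ax":0,"ay":0,"az":0},{"gripper":0.15,"tx":0,"ty":-4,"tz":0,"ax":0,"ay":0,"az":0},{"gripper":0.15,"tx":0,"ty":-5,"tz":0,"ax":0,"ay":0,"az":0},{"gripper":0.15,"tx":0,"ty":-5,"tz":0,"ax":0,"ay":0,"az":0},{"gripper":0.15,"tx":0,"ty":-4,"tz":0,"ax":0,"ay":0,"az":0},{"gripper":0.15,"tx":0,"ty":-3,"tz":0,"ax":0,"ay":0,"az":0},{"gripper":0.15,"tx":0,"ty":0,"tz":0,"ax":0,"ay":0,"az":0}]'
```

```text
time_s: 15.05
position: [0.5986, -0.0603, 0.1023]
orientation: [-180.0, 0.0, 6.7]
ft_force: [-2.1, 0.9, -7.6]
opening: 0.0287
```

```bash
python3 -m pendant '[{"gripper":0.15,"tx":0,"ty":-2,"tz":0,"ax":0,"ay":0,"az":0},{"gripper":0.15,"tx":0,"ty":-4,"tz":0,"ax":0,"ay":0,"az":0},{"gripper":0.15,"tx":0,"ty":-5,"tz":0,"ax":0,"ay":0,"az":0},{"gripper":0.15,"tx":0,"ty":-5,"tz":0,"ax":0,"ay":0,"az":0},{"gripper":0.15,"tx":0,"ty":-4,"tz":0,"ax":0,"ay":0,"az":0},{"gripper":0.15,"tx":0,"ty":-3,"tz":0,"ax":0,"ay":0,"az":0},{"gripper":0.15,"tx":0,"ty":-2,"tz":0,"ax":0,"ay":0,"az":0},{"gripper":0.15,"tx":0,"ty":0,"tz":0,"ax":0,"ay":0,"az":0},{"gripper":0.15,"tx":0,"ty":0,"tz":0,"ax":0,"ay":0,"az":0}]'
python3 - <<'E'
from h import *
cap('side','s11');cap('wrist','w11');st()
crop('s11',200,100,320,220,6,'s11c')
E
```

```text
time_s: 15.95
position: [0.5958, -0.0358, 0.1023]
orientation: [-180.0, 0.0, 6.7]
ft_force: [-3.0, 2.1, -7.1]
opening: 0.0288
time_s 16.05
position [ 0.5959 -0.036   0.1023]
orientation [-1.799698e+02  1.140000e-02  6.647200e+00]
ft_force [-2.9596  0.9894 -6.8922]
opening 0.0285
```

View pics/s11c.png

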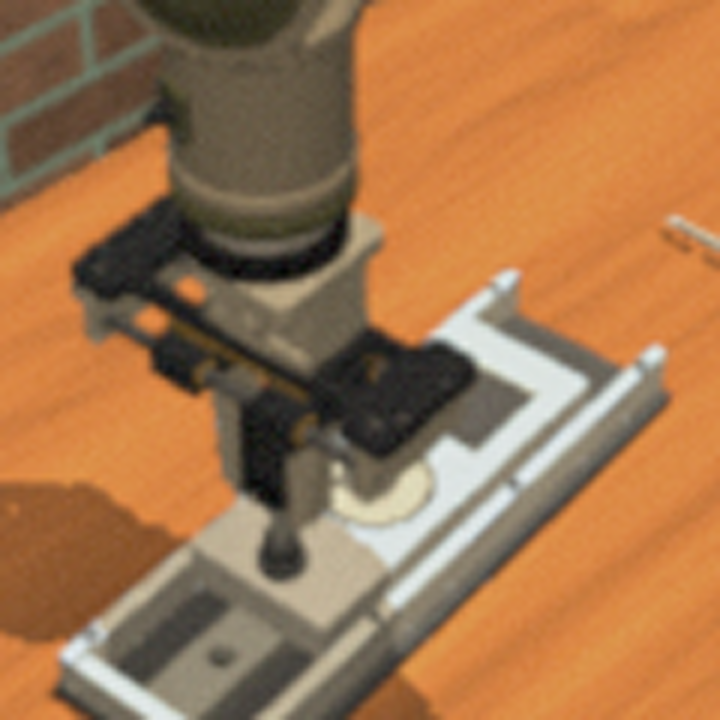

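View pics/w11.png

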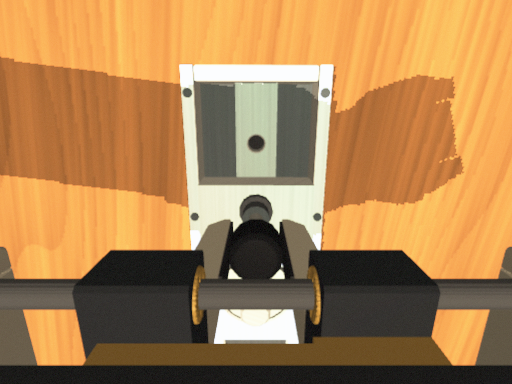

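Displacement measures 50.7 mm against the 50 wanted, and the hole clearance is ±2 mm. Lower the pin gently.

```bash
python3 -m pendant '[{"gripper":0.15,"tx":0,"ty":0.4,"tz":2,"ax":0,"ay":0,"az":0},{"gripper":0.15,"tx":0,"ty":0,"tz":2,"ax":0,"ay":0,"az":0},{"gripper":0.15,"tx":0,"ty":0,"tz":2,"ax":0,"ay":0,"az":0},{"gripper":0.15,"tx":0,"ty":0,"tz":2,"ax":0,"ay":0,"az":0},{"gripper":0.15,"tx":0,"ty":0,"tz":2,"ax":0,"ay":0,"az":0},{"gripper":0.15,"tx":0,"ty":0,"tz":0,"ax":0,"ay":0,"az":0}]'; python3 -m pendant '[{"gripper":0.15,"tx":0,"ty":0,"tz":2,"ax":0,"ay":0,"az":0},{"gripper":0.15,"tx":0,"ty":0,"tz":2,"ax":0,"ay":0,"az":0},{"gripper":0.15,"tx":0,"ty":0,"tz":1,"ax":0,"ay":0,"az":0},{"gripper":0.15,"tx":0,"ty":0,"tz":1,"ax":0,"ay":0,"az":0},{"gripper":0.15,"tx":0,"ty":0,"tz":0,"ax":0,"ay":0,"az":0}]'
```

```text
time_s: 16.65
position: [0.5959, -0.0369, 0.092]
orientation: [-180.0, 0.0, 6.6]
ft_force: [-4.5, 1.1, -6.1]
opening: 0.0284
time_s: 17.15
position: [0.596, -0.0369, 0.0862]
orientation: [180.0, 0.0, 6.6]
ft_force: [-4.9, 0.7, -5.1]
opening: 0.0293
```

```bash
python3 -m pendant '[{"gripper":0.15,"tx":0,"ty":0,"tz":0.4,"ax":0,"ay":0,"az":0},{"gripper":0.15,"tx":0,"ty":0,"tz":0,"ax":0,"ay":0,"az":0},{"gripper":0.15,"tx":0,"ty":0,"tz":0,"ax":0,"ay":0,"az":0}]'; python3 -m pendant '[{"gripper":0.15,"tx":0,"ty":0,"tz":0.3,"ax":0,"ay":0,"az":0},{"gripper":0.15,"tx":0,"ty":0,"tz":0,"ax":0,"ay":0,"az":0},{"gripper":0.15,"tx":0,"ty":0,"tz":0,"ax":0,"ay":0,"az":0}]'; python3 -m pendant '[{"gripper":0.15,"tx":0,"ty":0,"tz":0.3,"ax":0,"ay":0,"az":0},{"gripper":0.15,"tx":0,"ty":0,"tz":0,"ax":0,"ay":0,"az":0},{"gripper":0.15,"tx":0,"ty":0,"tz":0,"ax":0,"ay":0,"az":0}]'
```

```text
time_s: 17.45
position: [0.596, -0.0369, 0.086]
orientation: [180.0, 0.0, 6.6]
ft_force: [-5.1, 1.4, -4.7]
opening: 0.0289
time_s: 17.75
position: [0.596, -0.0369, 0.086]
orientation: [180.0, -0.0, 6.6]
ft_force: [-6.0, 0.9, -2.5]
opening: 0.0286
time_s: 18.05
position: [0.596, -0.0369, 0.0859]
orientation: [180.0, -0.0, 6.6]
ft_force: [-6.9, 0.7, 0.8]
opening: 0.0289
```

It bottomed at TCP z = 0.0859, the same as when first gripped at rest (0.0858), so the pin is home. I'll relieve the side load a little and add a slight down-push.

```bash
python3 -m pendant '[{"gripper":0.15,"tx":-0.4,"ty":0,"tz":0.4,"ax":0,"ay":0,"az":0},{"gripper":0.15,"tx":0,"ty":0,"tz":0,"ax":0,"ay":0,"az":0},{"gripper":0.15,"tx":0,"ty":0,"tz":0,"ax":0,"ay":0,"az":0},{"gripper":0.15,"tx":0,"ty":0,"tz":0,"ax":0,"ay":0,"az":0}]'
python3 - <<'E'
from h import *
cap('side','s12');cap('wrist','w12');cap('scene','c12');st()
crop('s12',190,100,320,220,6,'s12c')
E
```

```text
time_s: 18.45
position: [0.596, -0.0369, 0.0859]
orientation: [180.0, -0.1, 6.6]
ft_force: [-6.3, 1.3, 3.5]
opening: 0.0285
time_s 18.6
position [ 0.596  -0.0369  0.0859]
orientation [ 1.799729e+02 -5.670000e-02  6.624000e+00]
ft_force [-6.2857  0.9458  3.9916]
opening 0.0288
```

View pics/s12c.png

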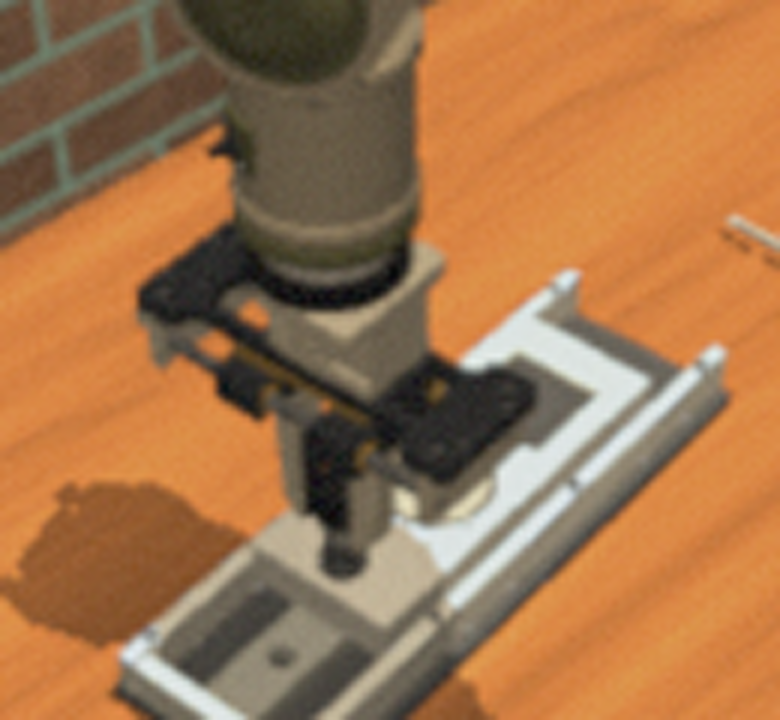

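View pics/w12.png

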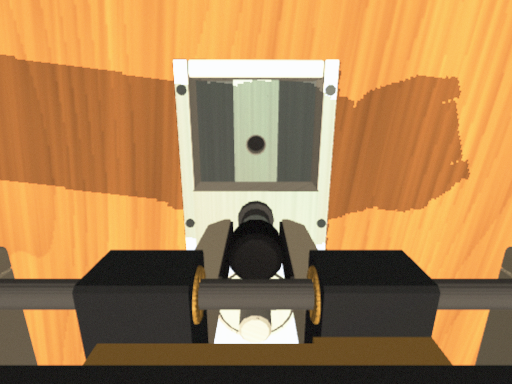

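View pics/c12.png

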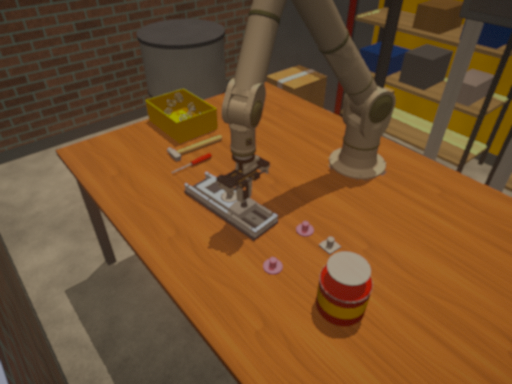

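The knob sits unchanged in the jaws (256,250), the boss now hides the stem, the blank lies in the cavity, and the other objects are in place. Handing in.

```bash
python3 -c "
from h import *
print(r.job_done())"
```

```text
the job is handed in; nothing more can be done
None
```

I put the round blank into the round cavity and let go of it. Then I lifted the plunger about 16 mm, moved the slide on to the next hole and lowered the pin. I handed the job in at about 18.6 s, with the gripper still holding the knob at 50 N.

- **Blank:** it touched the cavity floor at the expected height (TCP z 0.059 m). After release it looked flush and centred in the wrist and side views. At the end the gripper partly hid it in the last pictures, but the visible part of the flange was still in the cavity.
- **Slide:** the measured travel was about 50.7 mm before I lowered the pin. I corrected about 0.4 mm, leaving roughly 49.7 mm by the last TCP reading.
- **Pin:** it bottomed at TCP z 0.0859 m, against 0.0858 m when I first gripped the knob at rest. The force changed from -5 N (carrying the spring) to about +4 N (pressing lightly), and the knob had not slipped in the jaws.
- **Side load:** about 6 N sideways remained on the knob; a small correction barely reduced it.
- **Other objects:** in the last scene picture the square blank, the pink look-alikes, the can, the mallet and the screwdriver appeared where they had been.

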